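# Hold the spring clip open over the plan card

### The job

Another sheet is about to be slipped in behind the plan card. Take the orange spring clip off its parking rail by squeezing its handles, and bring it over the card's top edge at the red mark so that its wide-open jaws reach well down either side of the card (roughly 20 mm) without touching it. Finish like that, still squeezing the clip open; do not knock the card, and leave the blue clip and the other things on the bench where they are.

Things in the scene. Friction and masses are not known exactly. Their poses are not given: they have to be found in the camera images.
- clip_orange: orange spring clip like a big clothes peg, 22 mm wide, 65 g, astride the parking rail, handles up, rubber-tipped jaws down. Origin on the hinge pin, 7 mm above the rail's top while parked; y along the pin and the rail, z up, x across (as parked). Top 48 mm above the pin; jaws end 44 mm below it. Squeezing the handles together along x opens the jaws; let go, it snaps shut
- clip_orange_arm (a joint): opening of the orange clip: 0 as parked on the 8 mm rail, 0.5 rad at the stop, when the gap between the jaw tips is about 29 mm (21 mm at 0.3 rad); each arm turns half of this if the clip stays centred. Squeeze of the handle bars: about 8 N at first, 11 N at the stop, where the clip becomes rigid
- clip_orange_bar (a point): middle of the round bar that ends the +x handle, 42 mm above and 21 mm beside the pin (the other handle mirrors it). Bars are 26 mm long (along y), 12 mm thick; over their outsides 54 mm parked, 32 mm squeezed fully, when they stand 46 mm above the pin
- clip_orange_far_tip (a point): inner bottom edge, in the middle, of the orange clip's jaw on the clip's +x side
- clip_orange_near_tip (a point): the same point of the jaw on the clip's -x side
- clip_blue: blue clip, the same in all else as the orange one, parked on the same rail 120 mm from it (the two may have changed places)
- rail: parking rail: upright plywood board 8 mm thick, 240 mm long, top edge 85 mm above the bench, on a dark wooden foot 70x250 mm; fixed. Origin under its centre on the bench, y along the rail, x across it, z up. Rail and card stand may have changed sides of the bench
- card_stand: plan card stand, fixed: white stiff card 5 mm thick, 190 mm wide, with a blue line drawing, upright in a wooden block 70x200x30 mm; the card's top edge is 130 mm above the bench. Origin under its centre on the bench, y along the card, x square to its faces, z up
- mark: red tape 14 mm wide folded over the card's top edge, 18 mm down both faces: the place for the clip. Origin at the middle of the tape on the top edge; axes as the card stand's
- block_plane: low-angle hand plane, 46x155x58 mm; to be left alone, origin under its centre
- screw_tin: round open tin of screws, 74 mm across, 34 mm high; to be left alone, origin under its centre
- tape_roll: roll of tape, 96 mm across, 25 mm high; to be left alone, origin under its centre
- tape_measure: yellow tape measure, 36x78x63 mm; to be left alone, origin under its centre
- screwdriver_a: orange-handled screwdriver, 227 mm long; to be left alone, origin under its centre
There are look-alikes about, which are no part of the job. Of the things that look like the clip_orange, the smallest one is meant.

How it is judged:
By the outcome, as a careful person would: the job done as asked, in the order asked, and still so for the second after the job is handed in, while the arm keeps its last pose, push and grip.
It also fails if it takes over 34 s, if anything falls off the work surface, if the arm or the gripper's body presses on something with over 40 N, if the wrist force passes 120 N, or if a joint passes its speed limit or range.

### The arm

A 6-joint arm with a two-finger parallel gripper is mounted at the origin on a cart in front of the work surface, level with it; the furniture and walls round the work are solid. World frame = base frame: x ahead of the robot, y to its left, z up, the work surface at z = 0. Lengths are in m, angles in rad, forces in N, time in s.
With the tool pointing down it reaches from about 0.275 to 0.75 m from the base axis. Payload 10.2 kg.
Tool frame: the origin (TCP) lies midway between the tips of the shut fingers; the grasp point (between the pads) lies 19 mm behind it (env.hold_point_z is the distance from the TCP to the grasp point, in m); z points along the fingers, y is the line along which they close (so a half turn about z gives the same grasp; the last joint's range is limited). The gripper opens to 85 mm and grips with 20 to 120 N. Pads are 22 mm wide; open, the fingers measure 114 mm over their backs; the gripper's body (76 mm by 85 mm) begins 54 mm behind the grasp point. The pads swing forward as they close: fully open they stand 13 mm farther back than shut.
Start: joints at [-1.47, 0.313, 1.498, -0, 1.331, -0.223], TCP at [0.167, -0.498, 0.207] pointing down, gripper open.
Joint ranges: [-2.94, 2.94], [-0.97, 2.17], [0.19, 2.56], [-1.23, 4.37], [0.02, 3.11], [-2.88, 2.88]. Speed limits (rad/s): [2.39, 2.39, 3.01, 3.14, 3.14, 3.14].

### API

Orientations are given as a unit quaternion [x, y, z, w].
In Python, from bench import env, kinematics, monitor, eyes, job gives the robot as it stands. The module is installed in compiled form; this text tells all that it offers. Calls block until the motion is done:
- env.reach(position, orientation): joint-space move of the TCP to a pose.
- env.movel(position, velocity=0.15, frame=None, guard=None): straight line of the TCP; frame=None keeps the orientation; velocity is the mean speed in m/s. With guard (N) it stops when the force on the tool has changed by that much, and returns True; else False.
- env.set_joints(angles): joint-space move.
- env.release() and env.close_gripper(effort=None): open the fingers fully, or close them until they stop; effort is the grip in N (None keeps the last).
- env.hold(seconds).
- kinematics.ik(position, orientation): joint angles nearest the present ones, or None.
- monitor.sense(): the state.
- eyes.grab_frame(name): name is "side" or "top" or "wrist"; returns a dict with "frame" (400x640x3 uint8, red, green, blue), "mtx" (3x3 intrinsics, pixels), "k1" (the pictures are not rectified: a ray, as slopes to the right and down, at radius r is drawn at 1 + k1 r^2 times it, then the intrinsics apply), "view" (4x4, takes a point from world to camera coordinates). Camera axes: x right, y down, z forward; pixel columns grow to the right and rows downward; lengths in m; the calibration is good to about 2 mm. A picture is of the moment at which its call begins. There is no depth.
A pose or a line that the arm cannot do raises env.MotionError and nothing moves.
- job.hand_in(): hands the job in; it is judged then, once.
The state is a dict: "clock": time; "joints": joint angles; "qvel": joint speeds; "joint_efforts": joint torques, N m; "position": TCP position; "ee_rot": TCP orientation; "contact_force": force on the tool from outside, world axes, zero at the start; "ft_torque": the same for the moment, N m; "finger_gap": opening from 0.0 (shut) to 1.0 (fully open); "gripper_force": force on a finger pad.
Only numpy, scipy, OpenCV 4.12 (cv2) and the standard library are available. Lean on these libraries where they do the work, as an engineer would, in place of code of your own. Each camera call takes 0.05 s, during which the arm holds its last target. There are 200 camera calls.

## Working session

There is one attempt and no reset: what is moved stays moved. The work goes in short steps, each a Python script; the robot and the scene stay as the last script left them, time stands still between calls to the robot, and variables do not carry over. Pictures are saved under pics/ and viewed, at most 10 in all, crops included, and the job is handed in when it is done.

```bash
mkdir -p pics; cat > h.py <<'E'
import numpy as np, cv2
from bench import env, kinematics, monitor, eyes, job
def grab(n,f=None):
    d=eyes.grab_frame(n)
    if f: cv2.imwrite(f,d["frame"][:,:,::-1])
    return d
def ray(d,uv):
    K=np.array(d["mtx"]);k=d["k1"];s0=np.array([(uv[0]-K[0,2])/K[0,0],(uv[1]-K[1,2])/K[1,1]]);s=s0.copy()
    for _ in range(30): s=s0/(1+k*(s@s))
    V=np.array(d["view"]);R=V[:3,:3];c=-R.T@V[:3,3]
    v=R.T@np.array([s[0],s[1],1]);return c,v
def atz(d,uv,z):
    c,v=ray(d,uv);return c+v*(z-c[2])/v[2]
def proj(d,p):
    V=np.array(d["view"]);q=V[:3,:3]@np.array(p)+V[:3,3];s=q[:2]/q[2];s=s*(1+d["k1"]*(s@s));K=np.array(d["mtx"])
    return np.array([K[0,0]*s[0]+K[0,2],K[1,1]*s[1]+K[1,2]])
def tri(obs):
    A=np.zeros((3,3));b=np.zeros(3)
    for d,uv in obs:
        c,v=ray(d,uv);v=v/np.linalg.norm(v);P=np.eye(3)-np.outer(v,v);A+=P;b+=P@c
    return np.linalg.solve(A,b)
E
python3 - <<'E'
from h import *
import pickle
ds={n:grab(n,f"pics/{n}0.png") for n in("top","side")}
pickle.dump(ds,open("d0.pkl","wb"))
for n,d in ds.items():
    V=d["view"];print(n,np.round(-V[:3,:3].T@V[:3,3],3),np.round(V[2,:3],2),d["mtx"][0,0],d["k1"])
print(monitor.sense()["clock"],env.hold_point_z)
E
```

```text
top [ 0.452 -0.053  1.782] [ 0.04 -0.02 -1.  ] 492.3810779252508 -0.09697046928896662
side [ 0.27  -1.182  0.798] [ 0.18  0.84 -0.51] 505.6989749708537 -0.04809227903384931
0.1 0.0187
```

View pics/top0.png

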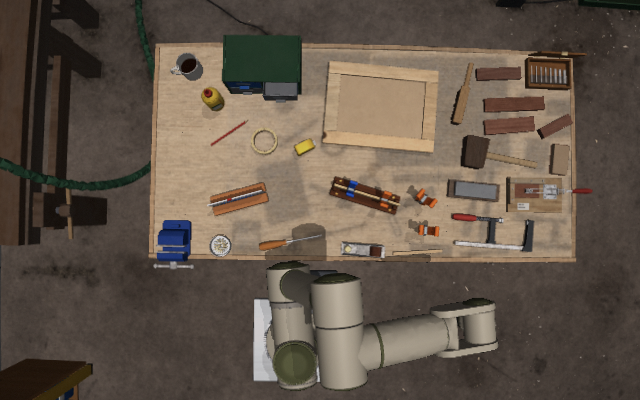

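View pics/side0.png

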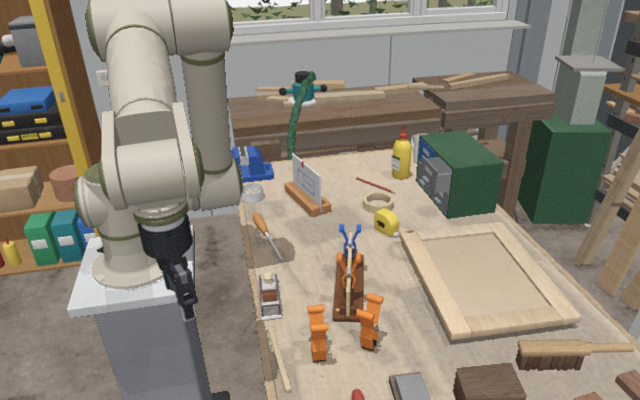

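Candidates for the orange clip:
- On the rail: top (385,207), side (348,265).
- Standing on the bench: top (425,197), side (370,320).
- Standing on the bench: top (428,230), side (317,330).

The description says it sits astride the rail and is the smallest, so I take the first one. I'll check this in close crops.

```bash
python3 - <<'E'
from h import *
t=cv2.imread("pics/top0.png");s=cv2.imread("pics/side0.png")
R=lambda im,x,y,w,h,k:cv2.resize(im[y:y+h,x:x+w],None,fx=k,fy=k,interpolation=cv2.INTER_CUBIC)
a=R(t,320,165,130,85,6);cv2.imwrite("pics/c1.png",a[:510,:780])
b=np.hstack([R(s,290,215,100,145,4),R(s,270,140,70,80,5)[:400].copy() if 0 else cv2.copyMakeBorder(R(s,275,145,66,80,6),0,100,0,0,cv2.BORDER_CONSTANT)]);cv2.imwrite("pics/c2.png",b);print(a.shape,b.shape)
E
```

```text
(510, 780, 3) (580, 796, 3)
```

View pics/c1.png

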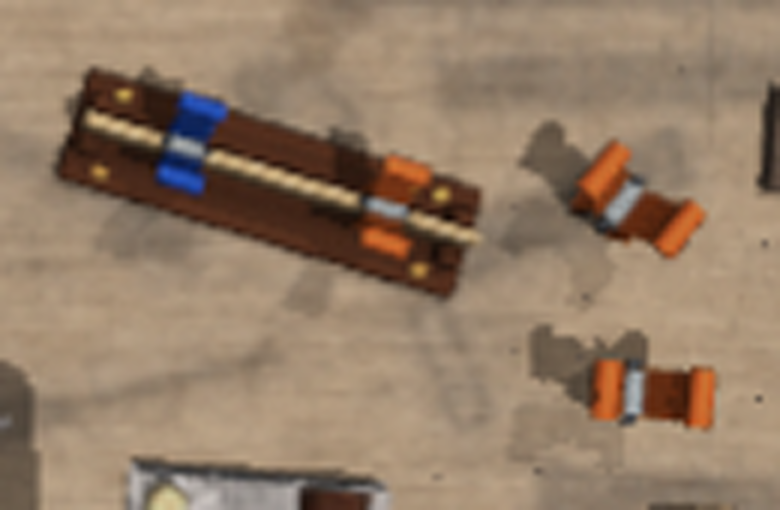

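View pics/c2.png

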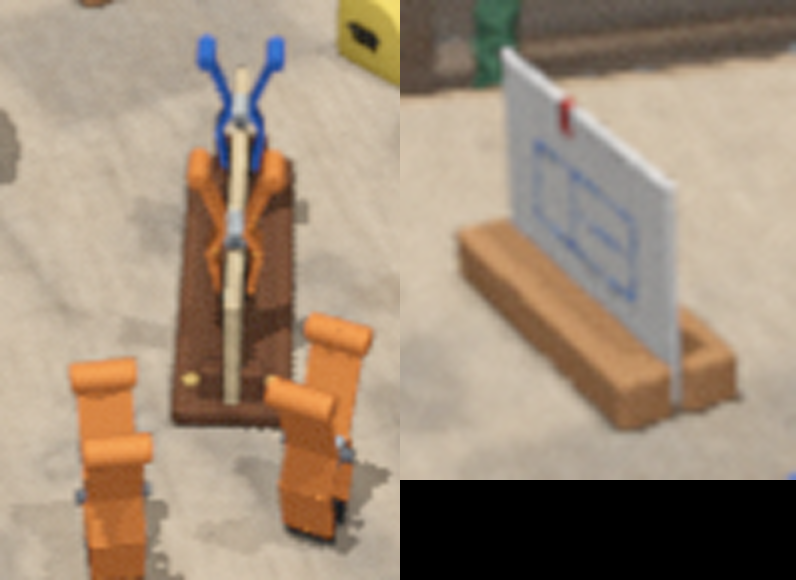

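The orange clip on the rail is the target: it's the smallest, sits astride the rail, and its bars are at about top (388,193) and (384,205). The red mark is at about side (303,162).

```bash
python3 - <<'E'
from h import *
import pickle
ds=pickle.load(open("d0.pkl","rb"));t,s=ds["top"],ds["side"]
c=lambda x,y:(320+x/6-.4,165+y/6-.4)
e1,e2=atz(t,c(88,118),.085),atz(t,c(480,238),.085);print("rail",e1,e2,np.linalg.norm(e1-e2),np.degrees(np.arctan2(*(e1-e2)[1::-1])))
b1,b2=atz(t,c(406,170),.134),atz(t,c(386,242),.134);print("bars",b1,b2,(b1+b2)/2,np.linalg.norm(b1-b2))
print("hinge",atz(t,c(387,207),.094),"blue",atz(t,c(186,147),.094))
k=lambda x,y:(275+(x-400)/6-.4,145+y/6-.4)
for p in [(505,50),(672,185),(566,98)]:print("card",atz(s,k(*p),.13))
im=cv2.imread("pics/top0.png")
hsv=cv2.cvtColor(im,cv2.COLOR_BGR2HSV)[170:225,200:275]
m=(((hsv[...,0]<6)|(hsv[...,0]>174))&(hsv[...,1]>150)&(hsv[...,2]>110));ys,xs=np.nonzero(m);print("red top",list(zip(xs+200,ys+170)))
print("wristcam in tool:")
d=grab("wrist");st=monitor.sense()
from scipy.spatial.transform import Rotation as Ro
V=d["view"];cw=-V[:3,:3].T@V[:3,3];Rt=Ro.from_quat(st["ee_rot"]).as_matrix();print(Rt.T@(cw-st["position"]),Rt.T@V[2,:3],d["mtx"][0,0]);print(Rt)
E
```

```text
rail [ 0.56200484 -0.12322556  0.085     ] [ 0.49595007 -0.35071402  0.085     ] 0.23688442568642076 73.80853272525569
bars [ 0.53225693 -0.30002818  0.134     ] [ 0.49172938 -0.2891064   0.134     ] [ 0.51199316 -0.29456729  0.134     ] 0.0419734182109599
hinge [ 0.51279725 -0.29522821  0.094     ] blue [ 0.5455975  -0.17924172  0.094     ]
card [0.4833131  0.30466606 0.13      ]
card [0.53631749 0.12410785 0.13      ]
card [0.50410648 0.23638325 0.13      ]
red top [(np.int64(228), np.int64(198)), (np.int64(229), np.int64(198)), (np.int64(230), np.int64(198)), (np.int64(227), np.int64(199)), (np.int64(228), np.int64(199)), (np.int64(229), np.int64(199)), (np.int64(230), np.int64(199)), (np.int64(228), np.int64(200))]
wristcam in tool:
[ 7.64927897e-02 -3.69514747e-05 -1.66997341e-01] [-2.99533083e-01 -2.91039131e-04  9.54085870e-01] 284.74064352236
[[ 9.48019734e-01  3.18211529e-01 -8.58174915e-05]
 [ 3.18211462e-01 -9.48019274e-01  9.59635019e-04]
 [ 2.24010291e-04 -9.37061045e-04 -9.99999536e-01]]
```

```bash
cat >> h.py <<'E'
from scipy.spatial.transform import Rotation as Ro
def quat(deg):
    c,s=np.cos(np.radians(deg)),np.sin(np.radians(deg))
    return Ro.from_matrix(np.array([[-s,c,0],[c,s,0],[0,0,-1]]).T.reshape(3,3).T if 0 else np.column_stack([[-s,c,0],[c,s,0],[0,0,-1]])).as_quat()
E
python3 - <<'E'
from h import *
import pickle
ds=pickle.load(open("d0.pkl","rb"))
print("mark tri",tri([(ds["top"],(228.8,198.7)),(ds["side"],(302.5,161.2))]), atz(ds["top"],(228.8,198.6),.13))
env.reach([.512,-.295,.26],quat(-16.2)); print(monitor.sense()["clock"])
d1=grab("wrist","pics/w1.png")
env.reach([.504,.215,.25],quat(16.4)); print(monitor.sense()["clock"])
d2=grab("wrist","pics/w2.png")
pickle.dump((d1,d2),open("d1.pkl","wb"))
cv2.imwrite("pics/w12.png",np.vstack([cv2.imread("pics/w1.png")[100:400],cv2.imread("pics/w2.png")[100:400]]))
E
```

```text
mark tri [0.50485783 0.2320466  0.1309944 ] [0.50597413 0.2321036  0.13      ]
1.6417
3.5417
```

View pics/w12.png

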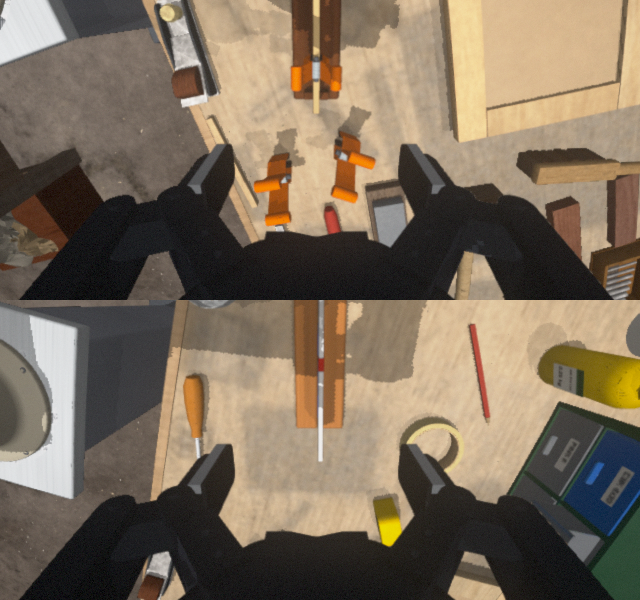

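The wrist views show the orange clip's bars at w1 (297,177) and (334,177), with the rail pointing up the picture. The red mark is at w2 (320,165). I'll get exact positions by colour.

```bash
python3 - <<'E'
from h import *
import pickle
d1,d2=pickle.load(open("d1.pkl","rb"))
h=lambda f:cv2.cvtColor(cv2.imread(f),cv2.COLOR_BGR2HSV).astype(int)
a=h("pics/w1.png");m=((a[...,0]>5)&(a[...,0]<16)&(a[...,1]>200)&(a[...,2]>170)).astype(np.uint8);m[:140]=0;m[205:]=0;m[:,:280]=0;m[:,350:]=0
n,l,s,c=cv2.connectedComponentsWithStats(m)
for i in range(1,n):
    if s[i,4]>20:print("bar",s[i],c[i])
# rail top: bright beige rows
for r in (203,206,209):
    x=np.nonzero((a[r,300:335,2]>150)&(a[r,300:335,1]<150))[0]+300;print(r,x.min() if len(x) else 0,x.max() if len(x) else 0, cv2.imread("pics/w1.png")[r,306:326,2])
b=h("pics/w2.png");m=(((b[...,0]<6)|(b[...,0]>174))&(b[...,1]>150)&(b[...,2]>80)).astype(np.uint8);m[:150,:]=0;m[190:]=0;m[:,:305]=0;m[:,335:]=0;m[:120]=0
n,l,s,c=cv2.connectedComponentsWithStats(m)
for i in range(1,n):
    if s[i,4]>5:print("mark",s[i],c[i],atz(d2,c[i],.13))
g=b
for r in list(range(105,262,12)):
    w=np.nonzero((g[r,310:332,1]<60)&(g[r,310:332,2]>140))[0]+310
    if len(w):print(r,w.min(),w.max(),atz(d2,((w.min()+w.max())/2,r),.13)[:2])
A=cv2.imread("pics/w1.png")[130:220,270:360];B=cv2.imread("pics/w2.png")[130:220,275:365]
cv2.imwrite("pics/c3.png",np.hstack([cv2.resize(A,(400,400),interpolation=2),cv2.resize(B,(400,400),interpolation=2)]))
E
```

```text
bar [291 167  11  24 110] [296.76363636 177.87272727]
bar [330 168  11  24 150] [335.87333333 178.57333333]
203 300 334 [178 174 173 176 175 176 174 197 227 230 233 230 220 186 169 174 175 177
 175 181]
206 300 334 [192 189 182 182 175 176 171 198 228 232 230 232 220 190 178 178 177 179
 176 179]
209 300 334 [205 202 205 195 193 188 179 200 228 230 230 231 218 177 161 157 158 154
 159 162]
mark [318 159   6  12  69] [320.46376812 164.30434783] [0.50379382 0.23200797 0.13      ]
105 320 322 [0.48768009 0.2881039 ]
117 319 322 [0.49043065 0.27713726]
129 320 322 [0.49419035 0.26621015]
141 319 323 [0.49755565 0.25489713]
153 319 323 [0.50100001 0.24332119]
177 319 323 [0.5081444  0.21931879]
189 319 322 [0.51134969 0.20671137]
201 319 322 [0.51515208 0.19391969]
213 318 322 [0.51854073 0.18062675]
225 318 322 [0.52255165 0.16711245]
237 310 331 [0.52721355 0.15336037]
249 312 331 [0.53255752 0.13935277]
261 317 328 [0.53806772 0.12490987]
```

View pics/c3.png

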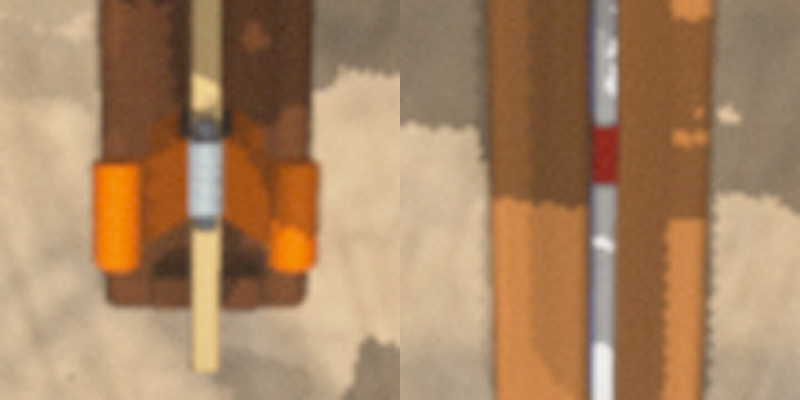

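```bash
python3 - <<'E'
from h import *
import pickle
d1,d2=pickle.load(open("d1.pkl","rb"))
b1,b2=atz(d1,(295.7,178.4),.134),atz(d1,(336,178.4),.134);print(b1,b2,(b1+b2)/2,np.linalg.norm(b1-b2),atz(d1,(316,170.8),.096))
e=b1-b2;print(np.degrees(np.arctan2(-e[1],-e[0])))
p=((b1+b2)/2)[:2]*.6+.4*np.array([.5124,-.2949]);print(p)
assert np.linalg.norm(p-[.512,-.295])<.006
q=quat(-16.2)
env.reach([*p,.23],q)
print(env.movel([*p,.116],velocity=.12,guard=8)); s=monitor.sense();print(s["clock"],s["position"],s["contact_force"])
env.close_gripper(45); env.hold(.3); s=monitor.sense();print(s["clock"],s["finger_gap"],s["gripper_force"],s["contact_force"],s["position"])
grab("side","pics/s1.png")
d=grab("wrist","pics/w3.png")
A=cv2.imread("pics/s1.png")[200:320,290:410];B=cv2.imread("pics/w3.png")[100:400,170:470]
cv2.imwrite("pics/c4.png",np.hstack([cv2.resize(A,(400,400),interpolation=2),cv2.resize(B,(400,400),interpolation=2)]))
E
```

```text
[ 0.49067661 -0.28898399  0.134     ] [ 0.53172321 -0.30100829  0.134     ] [ 0.51119991 -0.29499614  0.134     ] 0.04277156743541936 [ 0.51117119 -0.29550921  0.096     ]
-16.32755746547425
[ 0.51167995 -0.29495768]
False
6.5417 [ 0.5120179  -0.295209    0.11680125] [ 0.25122773  0.51304082 -0.96153093]
7.6083 -0.0024645588525646278 0.0 [-0.32036756 -0.58267662 -0.4920544 ] [ 0.51168341 -0.2949496   0.11599446]
```

View pics/c4.png

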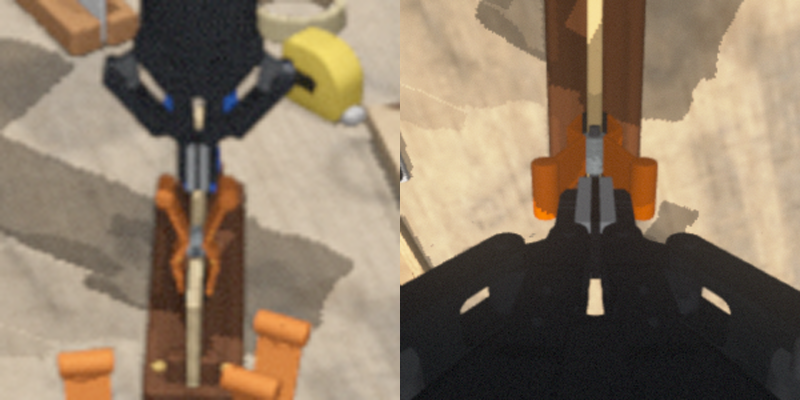

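The gripper shut on nothing. In the side crop the fingertips at about (348,258) look to be behind or above the bars at (340,255) and (359,255). I'll check with projections before moving.

```bash
python3 - <<'E'
from h import *
import pickle
ds=pickle.load(open("d0.pkl","rb"));d1,_=pickle.load(open("d1.pkl","rb"));s=ds["side"];t=ds["top"]
print("tcp in side",proj(s,[.5117,-.295,.116]),"hinge guess",proj(s,[.5117,-.295,.092]))
K=lambda x,y:(320+x/6-.4,165+y/6-.4)
S=[(339.5,255.5),(359,255.5),(348.5,272)]
S0=[(290+200/4-.4,215+165/4-.4),(290+273/4-.4,215+167/4-.4),(290+236/4-.4,215+225/4-.4)]
T=[K(386,242),K(406,170),K(387,207)];W=[(295.7,178.4),(336,178.4),(316,170.8)]
for i in range(3):
  print(tri([(s,S0[i]),(t,T[i])]),tri([(s,S0[i]),(d1,W[i])]),tri([(t,T[i]),(d1,W[i])]),S[i],S0[i])
V=d1["view"];print(-V[:3,:3].T@V[:3,3])
E
```

```text
tcp in side [348.51832583 263.29496301] hinge guess [348.440902   271.79547338]
[ 0.4921115  -0.28894808  0.13574714] [ 0.4917424  -0.28879632  0.13583071] [ 0.49148641 -0.28816395  0.1387709 ] (339.5, 255.5) (339.6, 255.85)
[ 0.53201155 -0.2998216   0.13506326] [ 0.53166179 -0.30055488  0.13562351] [ 0.53179859 -0.29872374  0.14259137] (359, 255.5) (357.85, 256.35)
[ 0.51241686 -0.2950555   0.09463643] [ 0.51147371 -0.29575747  0.09530896] [ 0.5121311  -0.29296771  0.10841141] (348.5, 272) (348.6, 270.85)
[ 0.53298229 -0.2225009   0.42687   ]
```

The clip is where I expected, but the shut fingertips appear at about z = 0.130 in the side view, not 0.116. The open pads therefore passed over the bars. I'll lift with the fingers shut and measure where the tips really are.

```bash
python3 - <<'E'
from h import *
import pickle
s0=monitor.sense();p=np.array(s0["position"])
env.movel([p[0],p[1],.175],velocity=.15)
s=monitor.sense();P=np.array(s["position"]);print(s["clock"],P)
d=grab("side","pics/s2.png");w=grab("wrist","pics/w4.png")
pickle.dump((d,w),open("d2.pkl","wb"))
print("TCP side",proj(d,P),"grasp",proj(d,P+[0,0,.0187]),"TCP wrist",proj(w,P), "x+11mm", proj(w,P+Ro.from_quat(s["ee_rot"]).apply([.011,0,0])))
A=cv2.imread("pics/s2.png")[215:290,310:385];B=cv2.imread("pics/w4.png")[150:300,245:395]
cv2.imwrite("pics/c5.png",np.hstack([cv2.resize(A,(400,400),interpolation=2),cv2.resize(B,(400,400),interpolation=2)]))
E
```

```text
8.25 [ 0.51139354 -0.29472099  0.17423012]
TCP side [348.54267654 241.82062885] grasp [348.60431896 234.69086916] TCP wrist [316.42122067 229.27850255] x+11mm [316.41678045 213.2282466 ]
```

View pics/c5.png

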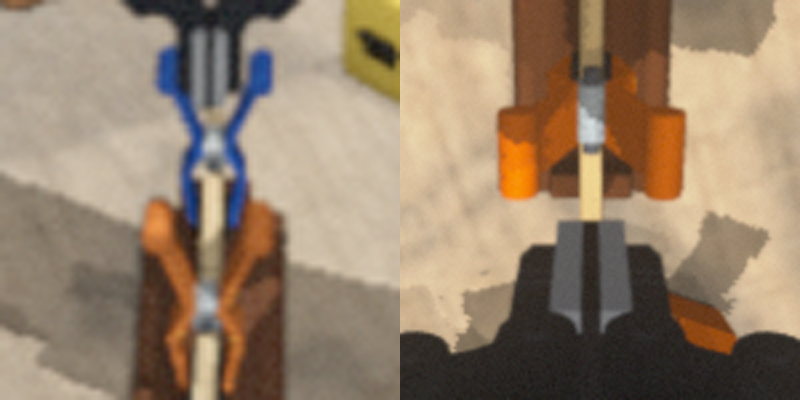

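In the side crop the tips are at row 234.7, but the TCP projects to 241.8. The real fingertips are therefore about 19 mm short of the reported TCP, and the wrist view agrees. The clip still sits parked upright, so I'll retry 18 mm lower.

```bash
python3 - <<'E'
from h import *
import pickle
d,w=pickle.load(open("d2.pkl","rb"))
b1,b2=atz(w,(289.3,207.4),.134),atz(w,(345.1,207.4),.134);m=(b1+b2)/2;print(b1,b2,m,np.linalg.norm(b1-b2))
p=m[:2]*.6+.4*np.array([.5118,-.2949]);print(p)
assert np.linalg.norm(p-[.512,-.295])<.008
env.release()
print(env.movel([*p,.099],velocity=.12,frame=quat(-16.2),guard=10)); s=monitor.sense();print(s["clock"],s["position"],s["contact_force"],s["finger_gap"])
env.close_gripper(45); s=monitor.sense();print(s["clock"],s["finger_gap"],s["gripper_force"],s["contact_force"],s["position"])
if s["finger_gap"]>.2:
    d=grab("side","pics/s3.png")
    env.movel([*p,.099+.03],velocity=.1); s=monitor.sense();print(s["clock"],s["finger_gap"],s["gripper_force"],s["contact_force"],s["position"])
    grab("side","pics/s4.png")
    A=cv2.imread("pics/s3.png")[200:300,300:400];B=cv2.imread("pics/s4.png")[200:300,300:400]
    cv2.imwrite("pics/c6.png",np.hstack([cv2.resize(A,(400,400),interpolation=2),cv2.resize(B,(400,400),interpolation=2)]))
E
```

```text
[ 0.49119592 -0.28882616  0.134     ] [ 0.53266268 -0.3008629   0.134     ] [ 0.5119293  -0.29484453  0.134     ] 0.04317841169092087
[ 0.51187758 -0.29486672]
False
9.9167 [ 0.51224661 -0.29515042  0.09980946] [ 0.3335439  -0.85181874  0.83760614] 1.001730790139346
10.4667 0.34459428934768166 43.65824282169342 [3.84521289e+00 2.12362585e-02 2.14997153e+01] [ 0.51495244 -0.29704003  0.10380179]
10.9667 0.347894006367811 44.644328355789185 [-1.08984313e-05  8.81077460e-02 -8.93136489e-01] [ 0.51171467 -0.29475844  0.12863498]
```

View pics/c6.png

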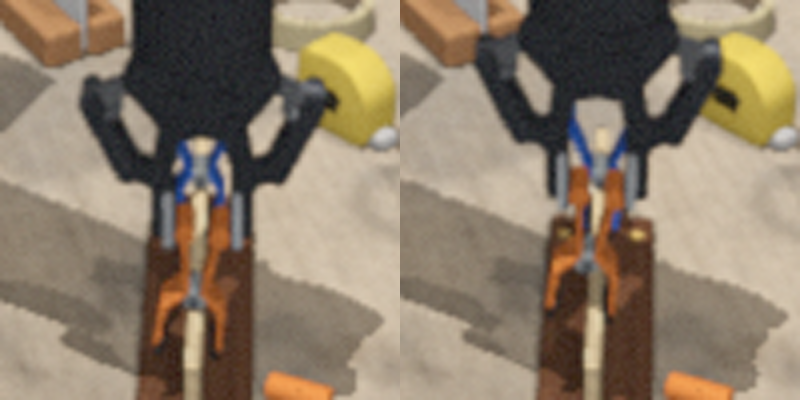

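The clip is held fully open and clear of the rail, but it leans about 7° in the grip: hinge at (588,262), tips at (550,315) and (607,303) in the crop. I'll carry it to a hover over the mark, measure the lean there and compensate.

```bash
python3 - <<'E'
from h import *
import pickle
s=monitor.sense();p=np.array(s["position"])
env.movel([p[0],p[1],.235],velocity=.2)
env.reach([.5042,.232,.225],quat(16.2))
env.hold(.3)
s=monitor.sense();P=np.array(s["position"]);print(s["clock"],P,s["finger_gap"],s["contact_force"])
d=grab("side","pics/s5.png");w=grab("wrist","pics/w5.png");pickle.dump((d,w,s),open("d3.pkl","wb"))
print("TCP side",proj(d,P),proj(d,P+[0,0,.02]),"TCP wrist",proj(w,P))
c=np.round(proj(d,P)).astype(int)
A=cv2.imread("pics/s5.png")[c[1]-35:c[1]+45,c[0]-40:c[0]+40];B=cv2.imread("pics/w5.png")[120:280,240:400]
print(c)
cv2.imwrite("pics/c7.png",np.hstack([cv2.resize(A,(400,400),interpolation=2),cv2.resize(B,(400,400),interpolation=2)]))
E
```

```text
13.9083 [0.50435764 0.23168607 0.22496544] 0.34490316422985196 [-0.4139415 -0.0749924 -1.4205647]
TCP side [301.39245629 132.9273302 ] [301.12538339 126.67514054] TCP wrist [316.12961159 228.94923606]
[301 133]
```

View pics/c7.png

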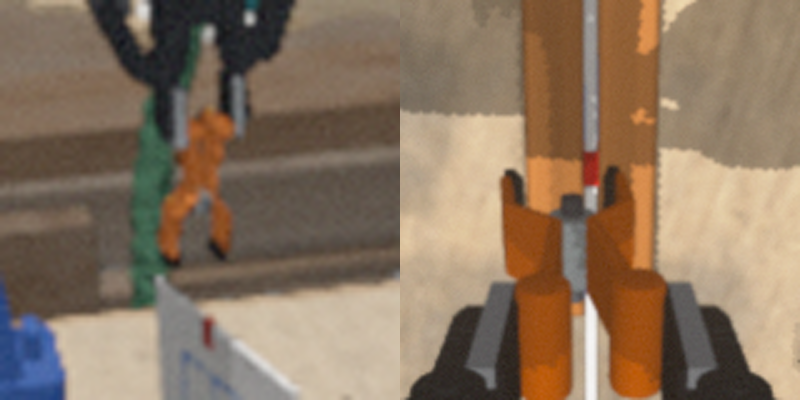

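The wrist crop shows the clip axis leaning about 5.4°: bar middle at column 590, hinge at 573, jaw middle at 565, with the card and mark at (591,168). I'll tilt the tool to bring the clip upright, then check jaw centring numerically before going down.

```bash
cat >> h.py <<'E'
TH=-5.4; TIP=np.array([.001,-.0082,.058])
RQ=Ro.from_quat(quat(16.2))*Ro.from_euler('x',TH,degrees=True)
YD=np.array([np.cos(np.radians(16.2)),np.sin(np.radians(16.2)),0]);XD=np.array([-YD[1],YD[0],0])
def rows(w,zt,mark,rr):
    f=cv2.cvtColor(np.ascontiguousarray(w["frame"]),cv2.COLOR_RGB2HSV).astype(int)
    for r in rr:
        o=""
        for c in range(268,366):
            h,s,v=f[r,c]
            o+= "k" if v<60 else "R" if (h<6 or h>174) and s>140 else "o" if h<15 and s>215 and v>90 else "w" if s<60 else "."
        print(r,o)
def lat(w,uv,z,mark): 
    q=atz(w,uv,z)-mark; return np.round([q@YD*1e3,q@XD*1e3],1)
E
python3 - <<'E'
from h import *
import pickle
d,w,s=pickle.load(open("d3.pkl","rb"))
print("mark again",atz(w,(316.4,187.2),.13))
mark=np.array([.5042,.232,.13]);m2=atz(w,(316.4,187.2),.13);mark[:2]=(mark[:2]+m2[:2])/2
print(mark)
np.save("mark.npy",mark)
tip=mark+[0,0,.012]
T=tip-RQ.apply(TIP);print(T)
assert np.linalg.norm(T-s["position"])<.05
env.movel(T,velocity=.08,frame=RQ.as_quat());env.hold(.3)
s=monitor.sense();print(s["clock"],s["position"],s["contact_force"],s["finger_gap"])
w=grab("wrist","pics/w6.png");d=grab("side","pics/s6.png");pickle.dump((d,w,s),open("d4.pkl","wb"))
print("proj tip mid",proj(w,tip),"mark",proj(w,mark))
rows(w,0,mark,range(178,214,2))
E
```

```text
mark again [0.50450653 0.23194184 0.13      ]
[0.50435326 0.23197092 0.13      ]
[0.50723016 0.23176539 0.20051428]
14.7667 [0.50746812 0.23182033 0.20076814] [-0.50049414 -0.04895128 -1.02701885] 0.34285092336113027
proj tip mid [305.9145006  198.46438426] mark [305.0936442  194.12724389]
178 ..............................w.wwwwwwww..........................................................
180 ..............................w.wwwwwwww..........................................................
182 ..............................w..wwwwwww..........................................................
184 ..............................w...wwwwww..........................................................
186 ..............................w....wwww...........................................................
188 ...............kk.............w..RRRRRRR...............kkk........................................
190 .................kkk..........w..RRRRRRR...............kkk........................................
192 .................kkkk.............RRRRRR..............kkk...........................
[... 344 characters left out ...]
...kk.........w...RRRwwwwwww..........kkk.........................................
202 .................................wwwwwkwwwww......................................................
204 ...............o..o.oo.........wwwwwwwwwwwwwwwww.........o........................................
206 ..............o..oo..o.oooo........wwwwwwwwwwww......oo.oo..o.....................................
208 ..............ooo..oooo...oooo.......wwwwwwwww.o......oooo.oo.....................................
210 .................o......o.o.o........wwwwwwwww...o....o.o.ooo.o...................................
212 ................oo..ooo......ooo.....wwwwwwwww.....o....o.o...oo..................................
```

The jaw tips' inner edges are at columns 288.5 and 322, so their middle is 305.2; the mark is at 304.7. That's centred, so I'll descend slowly with a guard.

```bash
python3 - <<'E'
from h import *
import pickle
d,w,s=pickle.load(open("d4.pkl","rb"));mark=np.load("mark.npy")
print("tips",lat(w,(288.5,195),.142,mark),lat(w,(322,195),.142,mark),"card",lat(w,(304.7,194.3),.13,mark),"hinge",lat(w,(309,208),.186,mark))
T=mark+[0,0,-.0205]-RQ.apply(TIP)
print(env.movel(T,velocity=.04,guard=4));env.hold(.3)
s=monitor.sense();print(s["clock"],s["position"],T,s["contact_force"],s["finger_gap"],s["gripper_force"])
w=grab("wrist","pics/w7.png");d=grab("side","pics/s7.png");pickle.dump((d,w,s),open("d5.pkl","wb"))
rows(w,0,mark,range(180,214,2))
f=cv2.cvtColor(np.ascontiguousarray(d["frame"]),cv2.COLOR_RGB2HSV).astype(int)
print("side: mark",proj(d,mark),"20mm down",proj(d,mark-[0,0,.02]),"left tip",proj(d,mark-[0,0,.0205]-.0145*YD),"right",proj(d,mark-[0,0,.0205]+.0145*YD))
for r in range(145,176):
    print(r,"".join("k" if v<70 else "R" if (h<5 or h>175) and S>120 else "o" if h<16 and S>150 else "w" if S<50 and v>90 else "." for h,S,v in f[r,275:330]))
E
```

```text
tips [-14.4   3.5] [13.5  2.6] card [-0.3 -0.1] hinge [-0.4  7.8]
False
16.1333 [0.50728164 0.23176499 0.16812583] [0.50723016 0.23176539 0.16801428] [ 0.21636631 -0.13722969 -1.60711428] 0.34510027045970604 44.636215567588806
180 ...............................wwwwwwwwwwww.......................................................
182 ...............................wwwwwwwwwwww.......................................................
184 ...............................wwwwwwwwwwww.......................................................
186 ................................wwwwwwwwwww.......................................................
188 ...............kkk.............ww.wwwwwwwww............kkk........................................
190 ................kkkk...........w...wwwwwwww............kkk..o.....................................
192 ..............o..kkkk..........w...wwwwwwww...........kkk...o.....................................
194 ..................kkk..........w....wwwwwww...........kkk.........................................
196 ..................kkk..........w....wwwwwww..
[... 2185 characters left out ...]
..wwww.oo.wwRwwww.....wwwwwwwwwwww.wwwww
165 wwwwwwwwwwwwww.w.wwww.oo.w.Rwwwwww..w.wwwwwww.wwww.wwww
166 ww.wwwwwwwwwww...wwwww.o.ww..wwwwwwwwwwwwwwwwwwwwww.www
167 w.wwwwww.wwwwww..wwwwww..ww..wwwwwwww..wwwwww.wwwww.www
168 ..ww.w..wwww..w..wwwwww..wwwwwwwwwwwwwww.ww..ww.wwwwwww
169 wwwww.w..wwwww..wwwwwww.wwwwwwwwwwwwwwwwwwwwwwwwwwwwwww
170 ww.ww.www.wwwwwwwwwwwwwwwwwwwwwwwwwwwwwwww.wwwwwwwwwwww
171 ww..www...wwwww.wwwwwwwwwwwwwwwwwwwwwwwwwwwwwwwwwwwwwww
172 wwwww.......wwww.wwwwwwwwwwwwwwwwwwwwwwwwwwwwwwwwwwww.w
173 wwww.ww.w.w.wwww.wwwwwwwwwwwwwwwwwwwwwwwwwwwwwwwwwwwwww
174 wwwww....w.wwww..wwwwwwwwwwww.wwwwwwwwwwwwwwwwwww..wwww
175 wwwww.w..ww..w...wwwwwwwwwwwwwwwwwwwwwwwwwwwwwwwwwwwwww
```

```bash
python3 -c "
from h import *
print(job.hand_in(),monitor.sense()['clock'])"
```

```text
the job is handed in; nothing more can be done
the job is handed in; nothing more can be done
```

I handed the job in with the orange clip held squeezed open over the red mark: jaws about 20 mm down either side of the card, roughly 11 mm clear of each face, and no contact sensed. The first grasp closed on nothing, so I went back about 18 mm lower; the last clock reading was 16.1 s.

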